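# Tip a carton down on the labelling board and push it home

### The job

The slim cardboard carton stands on end on the plywood labelling board. Push it high up so that it topples towards the dark wooden stop and lies flat inside the blue tape outline; only then push the lying carton along the board until its end sits flush against the stop, still between the side tapes. Only push with the fingers: do not pick the carton up, and leave the paint bottle and the ink cup standing where they are.

Things in the scene. Friction and masses are not known exactly. Their poses are not given: they have to be found in the camera images.
- board: Plywood board fixed to the bench, 360 (x) x 210 (y) x 12 mm; origin: centre of its underside, on the bench top; +x points from carton to stop. Blue tape outline (12 mm wide, too thin to feel): inner area x -120 to +140, y -85 to +85 mm, closed by the stop, a dark brown wooden bar at x 140 to 162 mm, 190 mm long along y, 30 mm high above the board's top.
- stop_face (a point): Middle of the stop's face that looks towards the carton, at the level of the board's top (board frame 140, 0, 12 mm); axes as the board's.
- carton: Loose closed brown cardboard carton, solid, 0.2 to 0.4 kg, 40 (x) x 90 (y) x 140 (z) mm, standing on end on the board. Origin: centre of its foot end; +z up at the start, +x out of the broad face towards the stop (within 0.15 rad of board +x); white label on the -x face. It falls by itself past about 16 degrees, then lies 40 mm high, +z to the stop, about 10 to 60 mm short of it; slides under a few N.
- carton_mid (a point): Centre of the carton's volume (carton frame 0, 0, 70 mm); axes as the carton's.
- foot_edge (a point): Middle of the carton's bottom edge on the stop side, about which it tips (carton frame 20, 0, 0 mm); it stays on the board throughout.
- head_edge (a point): Middle of the carton's top edge on the stop side (carton frame 20, 0, 140 mm); on the board once the carton lies.
- bottle: Bystander: white paint bottle with black cap, 67 mm diameter, 142 mm high, standing loose on the bench well to the right of the board; origin at the centre of its underside.
- cup: Bystander: grey ribbed open ink cup, green inside, 90 mm diameter, 109 mm high, standing loose on the bench to the left of the board; origin at the centre of its underside.
Mind the look-alikes: they are no part of the job. Of the things that look like the carton, the middle-sized one is meant.

How it is judged:
By the outcome, as a careful person would: the job done as asked, in the order asked, and still so for the second after the job is handed in, with the robot touching nothing.
It also fails if it takes over 64 s, if anything falls off the work surface, if the arm or the gripper's body presses on something with over 40 N, if the wrist force passes 120 N, or if a joint passes its speed limit or range.

### The arm

A 6-joint arm with a two-finger parallel gripper is mounted at the origin on a cart in front of the work surface, level with it; the furniture and walls round the work are solid. World frame = base frame: x ahead of the robot, y to its left, z up, the work surface at z = 0. Lengths are in m, angles in rad, forces in N, time in s.
With the tool pointing down it reaches from about 0.3 to 0.75 m from the base axis. Payload 8.5 kg.
Tool frame: the origin (TCP) lies on the centre line of the jaws, within the pads' length; the fingertips stand env.tip_extent ahead of it and the grasp point (between the pads) lies 11 mm behind it (env.tip_extent is the distance from the TCP to the fingertips, in m); z points along the fingers, y is the line along which they close (so a half turn about z gives the same grasp; the last joint's range is limited). The gripper opens to 88 mm and grips with 3 to 60 N. Pads are 18 mm wide; open, the fingers measure 123 mm over their backs; the gripper's body (75 mm by 187 mm) begins 45 mm behind the grasp point.
Start: joints at [-1.396, 0.381, 1.297, -0, 1.464, -0.215], TCP at [0.209, -0.509, 0.247] pointing down, gripper open.
Joint ranges: [-3.11, 3.11], [-0.89, 2.33], [0.22, 2.48], [-1.42, 4.56], [0.17, 2.85], [-2.88, 2.88]. Speed limits (rad/s): [2.39, 2.39, 3.14, 3.14, 3.14, 3.14].

### API

Orientations are given as a unit quaternion [x, y, z, w].
In Python, from station import env, cams, nets gives the robot as it stands. The module is installed in compiled form; this text tells all that it offers.
- The arm moves only by the tool send_rows, never from a script. Its argument "deltas" is a list of rows, each a list of 7 numbers: the shift along the tool's x, y, z normalised to -1 to 1, where 1 is 0.15 m, then the turn, a rotation vector about the tool's x, y, z normalised to -1 to 1, where 1 is pi/2 rad, then the opening, from 0 (shut) to 1 (fully open). A call has 1 to 8 rows; each row is the pose to reach, as a shift and turn from the pose commanded when the call began, along the tool's axes at that moment; what a row does not reach only later rows make up. A row lasts 1/10 s, in which the tool goes at most 50 mm and 8.59 degrees, less where a joint would pass 70% of its speed; a pose out of reach is approached as far as the arm can. A call with a number of a shift or a turn outside -1 to 1 is refused whole. A call with a gripper value outside its range is refused whole. The fingers move at their own pace and stop on an object; "newtons" is the grip in N (left out, the last holds). Time passes only in rows, so rows that repeat a pose let the fingers close. It gives the time, the measured TCP pose, the force, the opening and the grip force at its end, in the units of the state.
- env.state(): the state, without advancing time (a new reading comes with each control period).
- cams.camera(name): name is "scene" or "top"; returns the picture (420x560x3 uint8, blue, green, red); there is no depth.
- cams.get_calibration(name): a dict with "K" (3x3 intrinsics, pixels), "distortion" ([k1, k2, p1, p2, k3] as OpenCV has them; the pictures are not rectified), "extrinsics" (4x4, takes a point from camera to world coordinates). Camera axes: x right, y up, looking along -z (the intrinsics and any distortion apply to the point x, -y, -z); pixel columns grow to the right and rows downward; lengths in m; the calibration is good to about 2 mm. A picture is of the moment at which its call begins. get_calibration takes no time and is no camera call.
- env.close_job(): hands the job in; it is judged then, once.
Trained networks look in the newest picture that a camera, given by its name, has taken for a name from the list of things; names that differ only in an ending like _2 or _b are one class to them, and where a whole thing is asked for, a point or a joint stands for the part that bears it (a point fixed in the world has none). Each returns a list of dicts, best first, with "conf" (0 to 1); they miss things now and then, are a little off and sometimes report something else, mostly with a low value. They report only what shows in the picture. A call takes as long as a camera call. They do not tell look-alikes from the thing itself.
- nets.spot_in(camera, target): "bbox" ([left, top, right, bottom] in pixels, round what is visible of it).
- nets.spot_point(camera, target): "pixel" ([column, row] in pixels: a listed point, or the origin of a listed thing).
The state is a dict: "time_s": time; "qpos": joint angles; "joint_velocities": joint speeds; "effort": joint torques, N m; "eef_pos": TCP position; "orientation": TCP orientation; "ft_force": force on the tool from outside, world axes, zero at the start; "torque": the same for the moment, N m; "width": finger opening in m; "grip_force": force on a finger pad.
Only numpy, scipy, OpenCV 4.12 (cv2) and the standard library are available. Lean on these libraries where they do the work, as an engineer would, in place of code of your own. Each camera call takes 0.05 s, during which the arm holds its last target. There are 200 camera calls.

## Working session

There is one attempt and no reset: what is moved stays moved. The work goes in short steps, Python scripts to look and compute and a tool call to move; the robot and the scene stay as the last step left them, time stands still between calls to the robot, and variables do not carry over. Pictures are saved under pics/ and viewed, at most 10 in all, crops included, and the job is handed in when it is done.

Besides the shell and the picture viewer there is one more tool, called after "Request:" in YAML: its name, and indented under it one key for each argument. send_rows: Moves the arm, as the interface text tells. Its arguments: {"type":"object","properties":{"deltas":{"type":"array"},"newtons":{"type":"number"}},"required":["deltas"]}

```bash
mkdir -p pics; python3 - <<'E'
from station import env,cams,nets
import cv2,numpy as np
print(env.state(),env.tip_extent)
for c in("scene","top"):
    cv2.imwrite(f"pics/{c}0.png",cams.camera(c))
    k=cams.get_calibration(c);print(c,k)
    for t in("carton","board","bottle","cup"):
        print(t,nets.spot_in(c,t))
    for t in("stop_face","foot_edge","head_edge","board","carton_mid"):
        print(t,nets.spot_point(c,t))
E
```

```text
{'time_s': 0.0, 'qpos': array([-1.39631937e+00,  3.81168796e-01,  1.29823840e+00, -4.44340248e-05,
        1.46360737e+00, -2.15278595e-01]), 'joint_velocities': array([ 0.00043042,  0.00058474,  0.00028729, -0.00106318, -0.00088536,
       -0.00066356]), 'effort': array([-1.32872101e-03, -4.37933385e+01, -2.24556130e+01,  7.12927245e-02,
        3.52254405e-02, -1.40789903e-04]), 'eef_pos': array([ 0.20892986, -0.50847927,  0.24615991]), 'orientation': array([ 9.81070633e-01,  1.93648925e-01, -7.58009411e-06, -7.11260592e-04]), 'ft_force': array([-0.04146934,  0.71032094,  0.19628029]), 'torque': array([ 0.03588371, -0.00238224,  0.03340344]), 'grip_force': 0.0, 'width': 0.0882848783971678} 0.008
scene {'K': array([[455.52253614,   0.        , 280.74344884],
       [  0.        , 455.52253614, 203.20928906],
       [  0.        ,   0.        ,   1.        ]]), 'distortion': array([0.0454389, 0.       , 0.       , 0.       , 0.       ]), 'extrinsics': array([[-0.60208115,  0.41611555, -0.68142948, -0.35712405],
       [-0.79840599, -0.32103459,  0.50939638,  0.707435  ],
       [-0.0
[... 1711 characters left out ...]
74.5, 332.3, 276.2], 'conf': 0.65}]
bottle [{'bbox': [398.4, 206.3, 425.9, 225.9], 'conf': 0.89}]
cup [{'bbox': [144.9, 203.2, 175.4, 232.4], 'conf': 0.69}]
stop_face [{'pixel': [308.3, 236.0], 'conf': 0.86}, {'pixel': [253.9, 216.2], 'conf': 0.44}]
foot_edge [{'pixel': [358.7, 191.5], 'conf': 0.86}, {'pixel': [258.7, 217.5], 'conf': 0.7}, {'pixel': [360.9, 249.4], 'conf': 0.65}, {'pixel': [406.9, 220.1], 'conf': 0.23}]
head_edge [{'pixel': [256.1, 214.1], 'conf': 0.79}, {'pixel': [369.2, 239.7], 'conf': 0.75}, {'pixel': [359.6, 182.8], 'conf': 0.68}]
board []
carton_mid [{'pixel': [255.4, 213.9], 'conf': 0.96}, {'pixel': [357.5, 191.6], 'conf': 0.8}, {'pixel': [367.1, 239.0], 'conf': 0.58}]
```

```bash
python3 - <<'E'
import cv2
a=cv2.imread("pics/top0.png")[150:300,130:440];cv2.imwrite("pics/top0c.png",cv2.resize(a,None,fx=2.5,fy=2.5,interpolation=2))
a=cv2.imread("pics/scene0.png")[140:310,140:400];cv2.imwrite("pics/scene0c.png",cv2.resize(a,None,fx=3,fy=3,interpolation=2))
E
```

```text
(no output)
```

View pics/top0c.png

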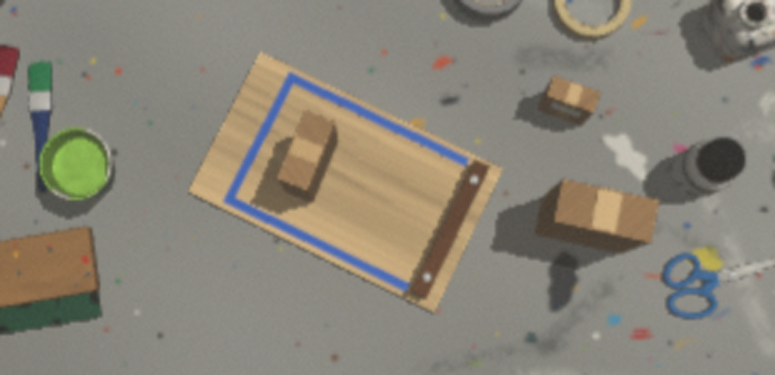

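View pics/scene0c.png

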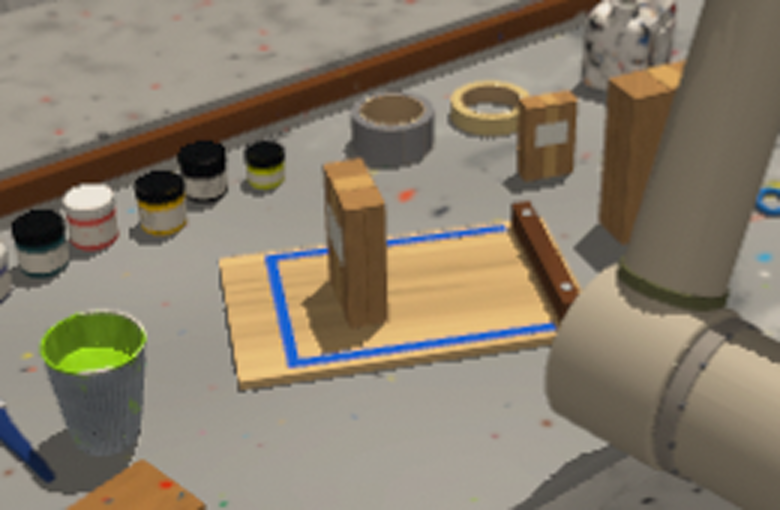

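The top view shows the board with its corners near crop (261,52), (501,166), (436,312) and (189,192). The middle-sized carton stands on it at crop (308,155), and the look-alikes are off the board to the right. Next I'll work out the board and carton poses and check them with an overlay.

```bash
cat > h.py <<'E'
from station import env,cams,nets
import cv2,numpy as np
from scipy.optimize import least_squares
F=np.diag([1,-1,-1.])
def cal(c):
    k=cams.get_calibration(c);E=k["extrinsics"];return k["K"],k["distortion"],E
def proj(c,P):
    K,d,E=cal(c);R=F@E[:3,:3].T;t=-R@E[:3,3]
    return cv2.projectPoints(np.array(P,float).reshape(-1,3),cv2.Rodrigues(R)[0],t,K,d)[0].reshape(-1,2)
def unproj(c,px,z):
    K,d,E=cal(c);u=cv2.undistortPoints(np.array(px,float).reshape(-1,1,2),K,d).reshape(-1,2)
    D=np.c_[u,np.ones(len(u))]@F@E[:3,:3].T
    return E[:3,3]+D*((z-E[2,3])/D[:,2])[:,None]
def rz(a):return np.array([[np.cos(a),-np.sin(a),0],[np.sin(a),np.cos(a),0],[0,0,1]])
def w(p,P):return np.array(P,float)@rz(p[2]).T+[p[0],p[1],0]
E
python3 - <<'E'
from h import *
c=np.array([(261,52),(501,166),(436,312),(189,192)])/2.5+[130,150]
M=np.array([[-.18,.105,.012],[.18,.105,.012],[.18,-.105,.012],[-.18,-.105,.012]])
best=None
x0=unproj("top",[c.mean(0)],.012)[0]
r=least_squares(lambda p:(proj("top",w(p,M))-c).ravel(),[x0[0],x0[1],-2])
b=r.x;print(b,r.fun.round(1))
q=np.array([255.4,213.9]);m=unproj("top",[q],.082)[0];print(m)
im=cv2.resize(cv2.imread("pics/top0.png")[180:290,195:345],None,fx=5,fy=5,interpolation=2)
im2=cv2.resize(cv2.imread("pics/scene0.png")[180:280,210:340],None,fx=5,fy=5,interpolation=2)
B=np.array([[x,y,.012] for x,y in((-.12,.085),(.14,.085),(.14,-.085),(-.12,-.085))])
C=np.array([[x,y,z] for z in(.012,.152) for x,y in((-.02,-.045),(.02,-.045),(.02,.045),(-.02,.045))])
p=[m[0],m[1],b[2]]
for nm,I,o in(("top",im,(195,180)),("scene",im2,(210,180))):
    for P in(w(b,M),w(b,B)): cv2.polylines(I,[((proj(nm,P)-o+.5)*5).astype(int)],True,(0,255,0),1)
    k=((proj(nm,w(p,C))-o+.5)*5).astype(int)
    cv2.polylines(I,[k[:4]],True,(0,0,255),1);cv2.polylines(I,[k[4:]],True,(255,0,255),1)
    cv2.imwrite(f"pics/ov_{nm}.png",I)
E
```

```text
[ 0.56831237  0.04087472 -1.9916052 ] [-0.7 -0.3  1.2  0.3  0.  -0.1 -0.6  0. ]
[0.58289329 0.08109628 0.082     ]
```

View pics/ov_top.png

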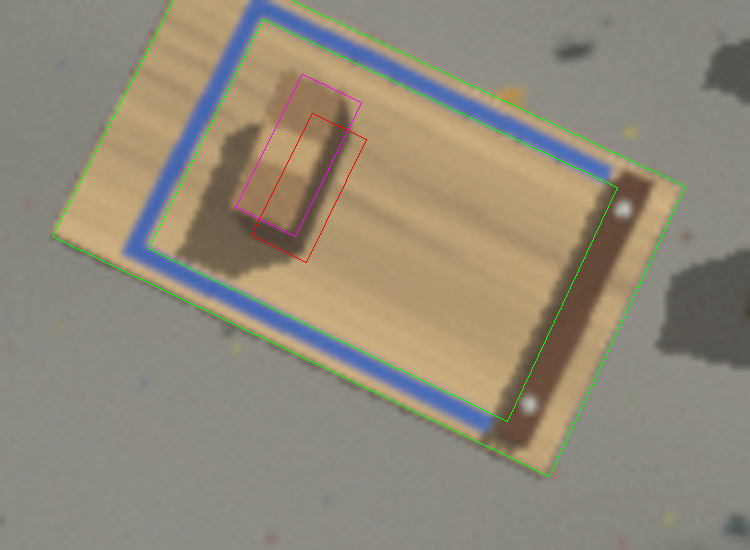

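View pics/ov_scene.png

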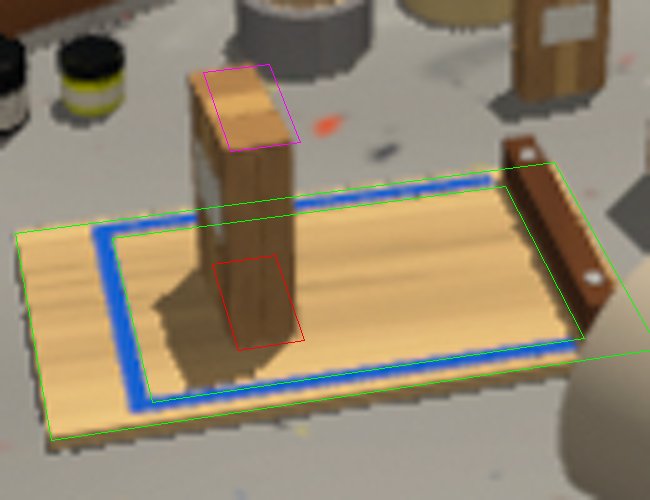

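The overlay matches the board. The carton is about 8 mm off and rotated a little, so I'll refit it from its corners in both pictures.

```bash
python3 - <<'E'
from h import *
b=np.array([0.5683,0.0409,-1.9916])
C=np.array([[-.02,.045,.152],[.02,.045,.152],[.02,-.045,.152],[-.02,-.045,.152],[.02,-.045,.012],[-.02,-.045,.012]])
t=np.array([(283,69),(345,98),(297,230),(233,205),(302,262)])/5-.5+[195,180]
s=np.array([(190,73),(248,67),(293,145),(225,150),(297,335),(237,348)])/5-.5+[210,180]
ft=lambda p:(proj("top",w(p,C[:5]))-t).ravel()
fs=lambda p:(proj("scene",w(p,C))-s).ravel()
for f in(ft,fs,lambda p:np.r_[ft(p),fs(p)]):
    r=least_squares(f,[.58,.08,-1.99]);p=r.x
    d=rz(-b[2])@[p[0]-b[0],p[1]-b[1],0];print(p.round(4),"board frame",d.round(4),(p[2]-b[2]).round(3),r.fun.round(1))
for n in("bottle","cup"):
    for q in nets.spot_point("top",n):print(n,unproj("top",[q["pixel"]],0))
E
```

```text
[ 0.5851  0.0871 -1.9013] board frame [-0.0491 -0.0035  0.    ] 0.09 [ 0.4  0.4  0.3 -0.9 -0.7  0.4 -0.4  0.8  0.5 -0.7]
[ 0.5873  0.0863 -1.9102] board frame [-0.0492 -0.0012  0.    ] 0.081 [-0.7  0.2  0.7 -0.7  0.1 -1.1  0.1  0.3  0.3  0.5 -0.6  0.5]
[ 0.5859  0.087  -1.9066] board frame [-0.0493 -0.0028  0.    ] 0.085 [ 0.5  0.1  0.4 -1.1 -0.8  0.2 -0.4  0.5  0.5 -1.  -0.6  0.5  0.8 -0.4
  0.3 -0.8  0.2  0.6  0.5  0.8 -0.5  0.8]
bottle [[ 0.59204987 -0.423031    0.        ]]
bottle [[0.58500362 0.06920437 0.        ]]
cup [[0.55809394 0.3731796  0.        ]]
```

Request:
send_rows:
  deltas:
    - [0.84,-0.62,-0.2,0,0,0,0.5]
    - [0.84,-0.62,-0.2,0,0,0,0.5]
    - [0.84,-0.62,-0.2,0,0,0,0.5]
    - [0.84,-0.62,-0.2,0,0,0,0.5]

```text
time_s: 1.5
eef_pos: [0.2919, -0.3715, 0.2782]
orientation: [0.981, 0.195, 0.001, 0.001]
ft_force: [-0.5, -0.1, -0.0]
width: 0.0579
grip_force: 0.0
```

Request:
send_rows:
  deltas:
    - [0.84,-0.62,0,0,0,0,0.5]
    - [0.84,-0.62,0,0,0,0,0.5]
    - [0.84,-0.62,0,0,0,0,0.5]
    - [0.84,-0.62,0,0,0,0,0.5]

```text
time_s: 1.9
eef_pos: [0.3729, -0.2376, 0.277]
orientation: [0.981, 0.196, 0.0, -0.0]
ft_force: [0.3, 0.1, -0.5]
width: 0.0439
grip_force: 0.0
```

Request:
send_rows:
  deltas:
    - [0.84,-0.62,0,0,0,0,0.5]
    - [0.84,-0.62,0,0,0,0,0.5]
    - [0.84,-0.62,0,0,0,0,0.5]
    - [0.84,-0.62,0,0,0,0,0.5]

```text
time_s: 2.3
eef_pos: [0.4542, -0.1042, 0.2766]
orientation: [0.981, 0.196, 0.0, -0.0]
ft_force: [-0.6, -0.6, -0.4]
width: 0.0439
grip_force: 0.0
```

Request:
send_rows:
  deltas:
    - [0.84,-0.62,0,0,0,0,0.5]
    - [0.84,-0.62,0,0,0,0,0.5]
    - [0.84,-0.62,0,0,0,0,0.5]
    - [0.84,-0.62,0,0,0,0,0.5]

```text
time_s: 2.7
eef_pos: [0.5356, 0.0291, 0.2761]
orientation: [0.981, 0.195, -0.0, -0.0]
ft_force: [-0.7, -0.5, -0.3]
width: 0.0441
grip_force: 0.0
```

Request:
send_rows:
  deltas:
    - [0.84,-0.62,0,0,0,-0.54,0.5]
    - [0.84,-0.62,0,0,0,-0.54,0.5]
    - [0.84,-0.62,0,0,0,-0.54,0.5]
    - [0.84,-0.62,0,0,0,-0.54,0.5]
    - [0.84,-0.62,0,0,0,-0.54,0.5]
    - [0.84,-0.62,0,0,0,-0.54,0.5]
    - [0.84,-0.62,0,0,0,-0.54,0.5]
    - [0.84,-0.62,0,0,0,-0.54,0.5]

```text
time_s: 3.5
eef_pos: [0.6154, 0.1593, 0.2766]
orientation: [0.816, 0.579, -0.0, 0.0]
ft_force: [-0.3, 0.4, -1.6]
width: 0.044
grip_force: 0.0
```

Request:
send_rows:
  deltas:
    - [0,-0.03,0.91,0,0,0,0.5]
    - [0,-0.03,0.91,0,0,0,0.5]
    - [0,-0.03,0.91,0,0,0,0.5]
    - [0,-0.03,0.91,0,0,0,0.5]
    - [0,-0.03,0.91,0,0,0,0.5]

```text
time_s: 4.0
eef_pos: [0.6115, 0.1618, 0.1415]
orientation: [0.815, 0.58, 0.0, 0.0]
ft_force: [0.4, 0.2, 0.2]
width: 0.0442
grip_force: 0.0
```

Request:
send_rows:
  deltas:
    - [-0.08,0,0,0,0,0,0.5]
    - [-0.16,0,0,0,0,0,0.5]
    - [-0.21,0,0,0,0,0,0.5]
    - [-0.25,0,0,0,0,0,0.5]
    - [-0.29,0,0,0,0,0,0.5]
    - [-0.33,0,0,0,0,0,0.5]
    - [-0.37,0,0,0,0,0,0.5]
    - [-0.4,0,0,0,0,0,0.5]

```text
time_s: 4.8
eef_pos: [0.5911, 0.1051, 0.1403]
orientation: [0.814, 0.58, 0.0, -0.0]
ft_force: [0.6, 1.0, 0.7]
width: 0.0439
grip_force: 0.2
```

```bash
python3 - <<'E'
from h import *
a=cams.camera("scene");print(env.state()["ft_force"])
cv2.imwrite("pics/s1.png",cv2.resize(a[150:300,160:370],None,fx=3,fy=3,interpolation=2))
E
```

```text
[ 0.15803456 -0.16438415 -0.05681332]
```

View pics/s1.png

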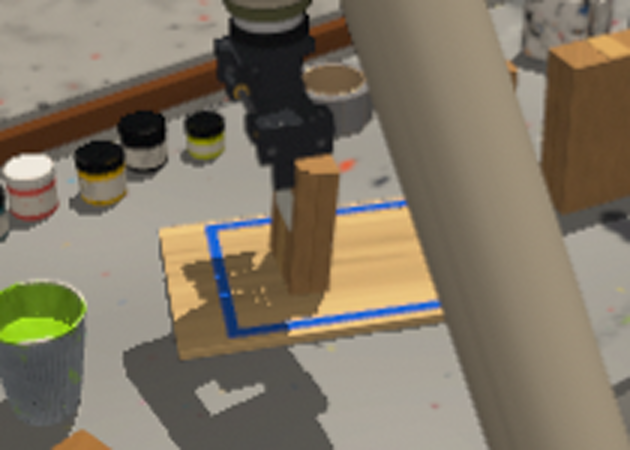

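The carton (around (312,225)) is tilting slightly towards the stop with the fingers behind its upper part, so I'll keep pushing.

Request:
send_rows:
  deltas:
    - [-0.04,0,0,0,0,0,0.5]
    - [-0.08,0,0,0,0,0,0.5]
    - [-0.12,0,0,0,0,0,0.5]
    - [-0.16,0,0,0,0,0,0.5]
    - [-0.2,0,0,0,0,0,0.5]
    - [-0.23,0,0,0,0,0,0.5]
    - [-0.26,0,0,0,0,0,0.5]
    - [-0.26,0,0,0,0,0,0.5]

```text
time_s: 5.65
eef_pos: [0.5783, 0.0682, 0.1403]
orientation: [0.815, 0.58, -0.0, 0.0]
ft_force: [0.3, -0.1, -0.7]
width: 0.0442
grip_force: 0.0
```

Request:
send_rows:
  deltas:
    - [0.2,0,0,0,0,0,0.5]
    - [0.4,0,0,0,0,0,0.5]
    - [0.6,0,0,0,0,0,0.5]
    - [0.7,0,0,0,0,0,0.5]
    - [0.7,0,0,0,0,0,0.5]

```text
time_s: 6.15
eef_pos: [0.6128, 0.1693, 0.1399]
orientation: [0.814, 0.581, -0.0, -0.0]
ft_force: [0.1, -0.1, 0.6]
width: 0.0443
grip_force: 0.0
```

```bash
python3 - <<'E'
from h import *
for n,o in(("scene",(210,180)),("top",(195,180))):
    a=cams.camera(n);cv2.imwrite(f"pics/{n}2.png",a)
    for t in("carton","foot_edge","head_edge"):print(n,t,(nets.spot_in(n,t)if t=="carton" else nets.spot_point(n,t)))
cv2.imwrite("pics/t2c.png",cv2.resize(a[180:290,195:345],None,fx=5,fy=5,interpolation=2))
E
```

```text
scene carton [{'bbox': [262.0, 213.6, 295.4, 244.9], 'conf': 0.87}, {'bbox': [320.3, 171.0, 328.1, 195.9], 'conf': 0.68}, {'bbox': [337.4, 160.4, 381.0, 220.1], 'conf': 0.61}]
scene foot_edge [{'pixel': [360.4, 216.7], 'conf': 0.65}, {'pixel': [263.2, 240.6], 'conf': 0.63}, {'pixel': [320.3, 198.7], 'conf': 0.61}]
scene head_edge [{'pixel': [367.1, 169.9], 'conf': 0.7}, {'pixel': [319.2, 172.0], 'conf': 0.47}]
top carton [{'bbox': [343.2, 219.2, 394.7, 253.5], 'conf': 0.92}, {'bbox': [256.5, 207.3, 301.2, 245.8], 'conf': 0.88}, {'bbox': [343.3, 182.6, 366.3, 195.9], 'conf': 0.76}]
top foot_edge [{'pixel': [361.1, 248.9], 'conf': 0.64}, {'pixel': [258.3, 217.4], 'conf': 0.57}, {'pixel': [358.2, 192.3], 'conf': 0.54}]
top head_edge [{'pixel': [297.8, 234.1], 'conf': 0.92}, {'pixel': [359.7, 185.4], 'conf': 0.89}, {'pixel': [371.6, 240.5], 'conf': 0.56}, {'pixel': [269.1, 221.9], 'conf': 0.33}]
```

View pics/t2c.png

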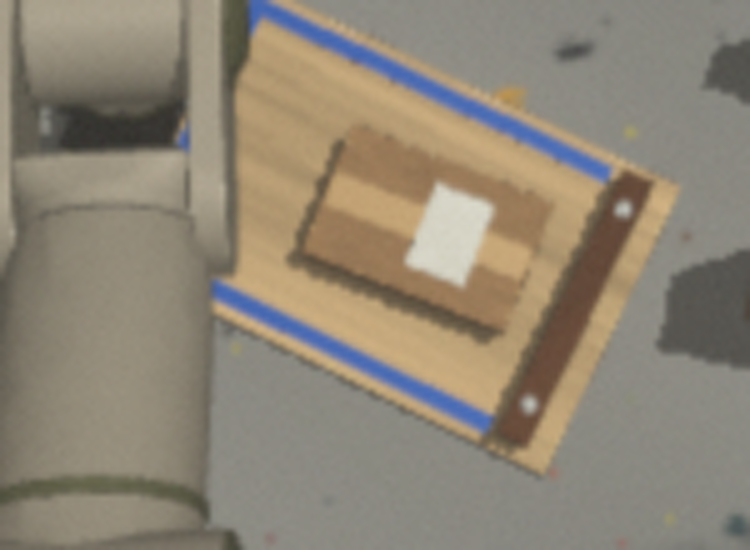

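The carton lies flat inside the tape. Its upper face has corners near (355,123), (553,203), (503,330) and (300,250), with a gap to the stop. I'll fit its pose to plan the slide.

```bash
python3 - <<'E'
from h import *
b=np.array([0.5683,0.0409,-1.9916])
M=np.array([[-.07,.045,.052],[.07,.045,.052],[.07,-.045,.052],[-.07,-.045,.052]])
t=np.array([(355,123),(553,203),(503,330),(300,250)])/5-.5+[195,180]
r=least_squares(lambda p:(proj("top",w(p,M))-t).ravel(),[.57,.03,-1.99]);p=r.x
B=lambda q:rz(-b[2])@[q[0]-b[0],q[1]-b[1],0]
print(p,r.fun.round(1),"board",B(p),p[2]-b[2]);Q=w(p,M);print("corners",[B(q).round(4)for q in Q])
e=env.state()["eef_pos"];print("tcp board",B(e),e)
E
```

```text
[ 0.55445107  0.0026753  -1.92793545] [-0.4 -0.3  0.4 -0.2  0.   0.4 -0.1  0. ] board [0.04054722 0.0029738  0.        ] 0.06366454859643955
corners [array([-0.0322,  0.0434,  0.    ]), array([0.1075, 0.0523, 0.    ]), array([ 0.1133, -0.0375,  0.    ]), array([-0.0264, -0.0464,  0.    ])]
tcp board [-0.13341247 -0.01103533  0.        ] [0.61272559 0.16718156 0.14041312]
```

Request:
send_rows:
  deltas:
    - [0,0.06,0.71,0,0,0.055,0.5]
    - [0,0.06,0.71,0,0,0.055,0.5]
    - [0,0.06,0.71,0,0,0.055,0.5]
    - [0,0.06,0.71,0,0,0.055,0.5]
    - [0,0.06,0.71,0,0,0.055,0.5]

```text
time_s: 7.05
eef_pos: [0.6224, 0.1651, 0.0363]
orientation: [0.839, 0.545, 0.002, 0.001]
ft_force: [0.7, -0.5, 0.4]
width: 0.0443
grip_force: 0.0
```

Request:
send_rows:
  deltas:
    - [-0.2,0,0,0,0,0,0.5]
    - [-0.4,0,0,0,0,0,0.5]
    - [-0.54,0,0,0,0,0,0.5]
    - [-0.58,0,0,0,0,0,0.5]
    - [-0.62,0,0,0,0,0,0.5]
    - [-0.65,0,0,0,0,0,0.5]
    - [-0.68,0,0,0,0,0,0.5]
    - [-0.71,0,0,0,0,0,0.5]

```text
time_s: 7.85
eef_pos: [0.5785, 0.0681, 0.0342]
orientation: [0.838, 0.545, 0.001, 0.0]
ft_force: [2.6, 1.6, 1.8]
width: 0.0441
grip_force: 1.7
```

Request:
send_rows:
  deltas:
    - [-0.015,0,0,0,0,0,0.5]
    - [-0.03,0,0,0,0,0,0.5]
    - [-0.045,0,0,0,0,0,0.5]
    - [-0.055,0,0,0,0,0,0.5]
    - [-0.065,0,0,0,0,0,0.5]

```text
time_s: 8.35
eef_pos: [0.5738, 0.0588, 0.0337]
orientation: [0.839, 0.544, -0.0, -0.0]
ft_force: [1.2, 4.6, 3.3]
width: 0.044
grip_force: 2.1
```

Request:
send_rows:
  deltas:
    - [-0.01,0,0,0,0,0,0.5]
    - [-0.02,0,0,0,0,0,0.5]
    - [-0.03,0,0,0,0,0,0.5]
    - [-0.035,0,0,0,0,0,0.5]
    - [-0.04,0,0,0,0,0,0.5]

```text
time_s: 8.85
eef_pos: [0.5716, 0.0535, 0.0337]
orientation: [0.839, 0.544, 0.0, -0.0]
ft_force: [4.3, 7.9, 1.8]
width: 0.0439
grip_force: 4.4
```

Request:
send_rows:
  deltas:
    - [-0.01,0,0,0,0,0,0.5]
    - [-0.015,0,0,0,0,0,0.5]
    - [-0.015,0,0,0,0,0,0.5]

```text
time_s: 9.15
eef_pos: [0.5721, 0.0531, 0.034]
orientation: [0.839, 0.544, 0.003, -0.0]
ft_force: [8.3, 15.8, -0.7]
width: 0.0439
grip_force: 9.0
```

Force is up to 18 N and the motion has stalled, so the carton is against the stop. I'll press slightly more to square it, then back off and look.

Request:
send_rows:
  deltas:
    - [-0.01,0,0,0,0,0,0.5]
    - [-0.01,0,0,0,0,0,0.5]
    - [-0.01,0,0,0,0,0,0.5]

```text
time_s: 9.45
eef_pos: [0.5722, 0.0529, 0.0343]
orientation: [0.839, 0.544, 0.004, -0.0]
ft_force: [12.5, 23.0, -0.0]
width: 0.0442
grip_force: 13.0
```

Request:
send_rows:
  deltas:
    - [0.1,0,0,0,0,0,0.5]
    - [0.3,0,0,0,0,0,0.5]
    - [0.5,0,-0.3,0,0,0,0.5]
    - [0.7,0,-0.6,0,0,0,0.5]
    - [0.7,0,-0.9,0,0,0,0.5]
    - [0.7,0,-0.9,0,0,0,0.5]

```text
time_s: 10.05
eef_pos: [0.6147, 0.1466, 0.1747]
orientation: [0.838, 0.545, 0.004, 0.003]
ft_force: [0.8, -0.1, 0.0]
width: 0.0439
grip_force: 0.0
```

```bash
python3 - <<'E'
from h import *
a=cams.camera("top");cv2.imwrite("pics/top3.png",a)
cv2.imwrite("pics/t3c.png",cv2.resize(a[200:290,225:345],None,fx=6,fy=6,interpolation=2))
E
```

```text
(no output)
```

View pics/t3c.png

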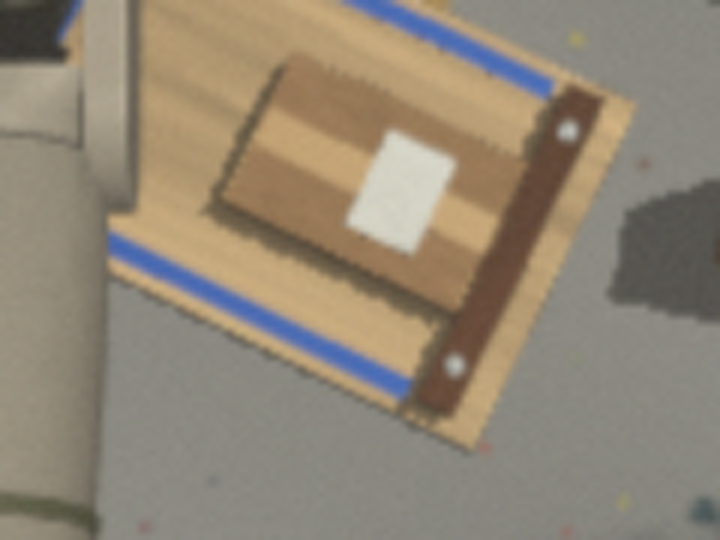

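The carton's end runs along the stop from (525,155) to (460,315) with no gap. It is square to the stop and well between the side tapes, and the gripper is clear, so I'm handing in.

```bash
python3 -c "
from station import env
print(env.close_job())"
```

```text
the job is handed in; nothing more can be done
None
```

The carton was toppled towards the stop, then pushed along the board; it now lies flush against the stop between the side tapes, with the bottle and cup untouched, and the job was handed in at about 10 s (no verdict came back).

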